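# Confirm the stock count at three box places

## Robot

A 6-joint arm with a two-finger parallel gripper is mounted at the origin on the work surface; the furniture and walls round the work are solid. World frame = base frame: x ahead of the robot, y to its left, z up, the work surface at z = 0. Lengths are in m, angles in degrees, forces in N, time in s.
With the tool pointing down it reaches from about 0.3 to 0.75 m from the base axis. Payload 8.5 kg.
Tool frame: the origin (TCP) lies on the centre line of the jaws, within the pads' length; the fingertips stand 19 mm ahead of it and the grasp point (between the pads) is the TCP (env.tcp_to_tips is the z of the fingertips in the tool frame, in m); z points along the fingers, y is the line along which they close (so a half turn about z gives the same grasp; the last joint's range is limited). The gripper opens to 85 mm and grips with 20 to 120 N. Pads are 22 mm wide; open, the fingers measure 114 mm over their backs; the gripper's body (76 mm by 85 mm) begins 54 mm behind the grasp point. The pads swing forward as they close: fully open they stand 13 mm farther back than shut.
Start: joints at [-12.336, 21.807, 74.336, -0, 83.858, -12.336], TCP at [0.55, 0, 0.25] pointing down, gripper open.
Joint ranges: [-178.18, 178.18], [-50.72, 133.34], [12.68, 142.11], [-81.47, 261.47], [9.98, 163.14], [-165.26, 165.26]. Speed limits (degrees/s): [136.94, 136.94, 180, 180, 180, 180].

## Interface

Orientations are given as a 3x3 rotation matrix whose columns are the frame's x, y, z axes.
In Python, from rig import env gives the robot as it stands.
- The arm moves only by the tool servo_tool, never from a script. Its argument "steps" is a list of rows, each an object of numbers: "tx", "ty", "tz": the shift along the world's x, y, z in cm; "yaw": the turn about the world's z in degrees; "claw": the finger opening in cm, from 0 to 8.54. In form: [{"tx": .., "ty": .., "tz": .., "yaw": .., "claw": ..}, ...]. A call has 1 to 20 rows; each row shifts and turns the commanded pose from where the row before left it; what a row does not reach is not made up. A row lasts 1/10 s, in which the tool goes at most 50 mm and 8.59 degrees, less where a joint would pass 70% of its speed; a pose out of reach is approached as far as the arm can. A call with a gripper value outside its range is refused whole. The fingers move at their own pace and stop on an object; "newtons" is the grip in N (left out, the last holds). Time passes only in rows, so rows that do not move let the fingers close. It gives the time, the measured TCP pose, the force, the opening and the grip force at its end, in the units of the state.
- env.observe(): the state, without advancing time (a new reading comes with each control period).
- env.get_image(name): name is "scene" or "side" or "wrist"; returns (picture, depth): 420x560x3 uint8, red, green, blue; 420x560 float32, m along the optical axis (not along the pixel's ray), 0 where there is no reading.
- env.camera_model(name): a dict with "fovy" (degrees; the focal length in pixels is half the picture's height over the tangent of half this angle, whatever the lens; pixels are square), "cx", "cy" (the principal point, pixels), "T" (4x4, takes a point from camera to world coordinates). Camera axes: x right, y down, z forward; pixel columns grow to the right and rows downward; lengths in m; the calibration is good to about 2 mm. A picture is of the moment at which its call begins: read the wrist's pose just before it. camera_model takes no time and is no camera call; for the wrist camera it gives the pose at the moment of the call.
- env.close_job(): hands the job in; it is judged then, once.
The state is a dict: "time_s": time; "q": joint angles; "qvel": joint speeds; "joint_efforts": joint torques, N m; "position": TCP position; "tool_rot": TCP orientation; "ft_force": force on the tool from outside, world axes, zero at the start; "wrist_torque": the same for the moment, N m; "grip_width": finger opening in m; "gripper_force": force on a finger pad.
Only numpy, scipy, OpenCV 4.12 (cv2) and the standard library are available. Lean on these libraries where they do the work, as an engineer would, in place of code of your own. Each camera call takes 0.05 s, during which the arm holds its last target. There are 200 camera calls.

## Task

Confirm the stock count: press right down, with a light touch, the round key in front of the single clear box, then the key in front of the stack of two, and last the key in front of the stack of three. A pressed key stays down, and all three must be down at the end. Pick nothing up, and leave the boxes and the loose tape, screwdriver and bottle where they stand.

Things in the scene. Friction and masses are not known exactly. Their poses are not given: they have to be found in the camera images.
- key_one (a point): Centre of the top face of the round black key, 32 mm across, at the place with a single clear box; moves down with it. Unpressed it is 83 mm above the bench. The black top stands 10 mm out of a steel sleeve 35 mm across, which projects 12 mm from the fixed grey housing. The three keys are all alike.
- place_one: Fixed place with a single clear box: alloy plate 230 x 100 x 6 mm, origin centre of its underside, x from key to boxes. Key centre at x = -80 mm on a fixed grey housing 52 x 60 mm, 61 mm high, with a flat 42 mm steel ring round the key, 2 mm thick; boxes centred at x = +70 mm. Places swap sides, shift and turn up to 15 degrees.
- cap_one (a joint): Travel of that key (sleeve and black top together) straight down, m: 0 up, 0.008 fully down. It slides against about 2 N and stays where it is left. 0.005 or more counts as pressed, above 0.003 as disturbed. Once it is down, the black top alone gives way on a spring, from 3 N to 11 N over a further 8 mm, and comes back up when let go; after that it is rigid.
- key_two (a point): Centre of the top face of the round black key, 32 mm across, at the place with a stack of two clear boxes; moves down with it. Unpressed it is 83 mm above the bench. The black top stands 10 mm out of a steel sleeve 35 mm across, which projects 12 mm from the fixed grey housing. The three keys are all alike.
- place_two: Fixed place with a stack of two clear boxes: alloy plate 230 x 100 x 6 mm, origin centre of its underside, x from key to boxes. Key centre at x = -80 mm on a fixed grey housing 52 x 60 mm, 61 mm high, with a flat 42 mm steel ring round the key, 2 mm thick; boxes centred at x = +70 mm. Places swap sides, shift and turn up to 15 degrees.
- cap_two (a joint): Travel of that key (sleeve and black top together) straight down, m: 0 up, 0.008 fully down. It slides against about 2 N and stays where it is left. 0.005 or more counts as pressed, above 0.003 as disturbed. Once it is down, the black top alone gives way on a spring, from 3 N to 11 N over a further 8 mm, and comes back up when let go; after that it is rigid.
- key_three (a point): Centre of the top face of the round black key, 32 mm across, at the place with a stack of three clear boxes; moves down with it. Unpressed it is 83 mm above the bench. The black top stands 10 mm out of a steel sleeve 35 mm across, which projects 12 mm from the fixed grey housing. The three keys are all alike.
- place_three: Fixed place with a stack of three clear boxes: alloy plate 230 x 100 x 6 mm, origin centre of its underside, x from key to boxes. Key centre at x = -80 mm on a fixed grey housing 52 x 60 mm, 61 mm high, with a flat 42 mm steel ring round the key, 2 mm thick; boxes centred at x = +70 mm. Places swap sides, shift and turn up to 15 degrees.
- cap_three (a joint): Travel of that key (sleeve and black top together) straight down, m: 0 up, 0.008 fully down. It slides against about 2 N and stays where it is left. 0.005 or more counts as pressed, above 0.003 as disturbed. Once it is down, the black top alone gives way on a spring, from 3 N to 11 N over a further 8 mm, and comes back up when let go; after that it is rigid.
- box_one_a: Clear lidded parts box 57 x 77 x 41 mm, about 70 g, loose; number 1 from the bottom at the place with a single clear box. Origin: centre of its underside, z up, x along the 57 mm side, away from the key.
- box_two_a: Clear lidded parts box 57 x 77 x 41 mm, about 70 g, loose; number 1 from the bottom at the place with a stack of two clear boxes. Origin: centre of its underside, z up, x along the 57 mm side, away from the key.
- box_two_b: Clear lidded parts box 57 x 77 x 41 mm, about 70 g, loose; number 2 from the bottom at the place with a stack of two clear boxes. Origin: centre of its underside, z up, x along the 57 mm side, away from the key.
- box_three_a: Clear lidded parts box 57 x 77 x 41 mm, about 70 g, loose; number 1 from the bottom at the place with a stack of three clear boxes. Origin: centre of its underside, z up, x along the 57 mm side, away from the key.
- box_three_b: Clear lidded parts box 57 x 77 x 41 mm, about 70 g, loose; number 2 from the bottom at the place with a stack of three clear boxes. Origin: centre of its underside, z up, x along the 57 mm side, away from the key.
- box_three_c: Clear lidded parts box 57 x 77 x 41 mm, about 70 g, loose; number 3 from the bottom at the place with a stack of three clear boxes. Origin: centre of its underside, z up, x along the 57 mm side, away from the key.
- tape: Loose roll of tape lying flat, 100 mm across, 25 mm high, on the robot's side of the places. Origin: centre of its underside. To be left alone.
- driver: Loose screwdriver with red handle lying on the bench, 188 mm long along its y axis, 26 mm thick, on the robot's side of the places. Origin: under its middle. To be left alone.
- glue: Loose small white dropper bottle, upright, 29 mm across, 80 mm high, on the robot's side of the places. Origin: centre of its underside. To be left alone.

How it is judged:
By the outcome, as a careful person would: the job done as asked, in the order asked, and still so for the second after the job is handed in, with the robot touching nothing.
It also fails if it takes over 48 s, if anything falls off the work surface, if the arm or the gripper's body presses on something with over 40 N, if the wrist force passes 120 N, or if a joint passes its speed limit or range.

## Working session

There is one attempt and no reset: what is moved stays moved. The work goes in short steps, Python scripts to look and compute and a tool call to move; the robot and the scene stay as the last step left them, time stands still between calls to the robot, and variables do not carry over. Pictures are saved under pics/ and viewed, at most 10 in all, crops included, and the job is handed in when it is done.

Besides the shell and the picture viewer there is one more tool, called after "Emit:" as a command line: name --argument value ..., lists and objects as JSON in quotes. servo_tool: Moves the arm, as the interface text tells. Its arguments: {"type":"object","properties":{"steps":{"type":"array"},"newtons":{"type":"number"}},"required":["steps"]}

```bash
mkdir -p pics
python3 - <<'E'
from rig import env
import cv2,numpy as np
for n in("scene","side"):
    p,d=env.get_image(n); m=env.camera_model(n)
    cv2.imwrite(f"pics/{n}0.png",p[:,:,::-1]); np.savez(f"pics/{n}0.npz",p=p,d=d,**m)
    print(n,m["fovy"],m["cx"],m["cy"],np.round(m["T"],3).tolist(),(d>0).mean())
print(env.observe()["time_s"],env.tcp_to_tips)
E
```

```text
scene 55.19469846733724 273.23598104743223 207.38715614940563 [[0.608, -0.346, 0.715, -0.23], [-0.794, -0.286, 0.536, -0.53], [0.019, -0.893, -0.449, 0.561], [0.0, 0.0, 0.0, 1.0]] 0.887984693877551
side 50.04184636715924 277.7709514181833 212.16517400460089 [[-0.895, -0.271, 0.354, 0.096], [-0.446, 0.53, -0.721, 0.887], [0.008, -0.803, -0.595, 0.798], [0.0, 0.0, 0.0, 1.0]] 0.9593877551020408
0.1 0.019
```

View pics/scene0.png

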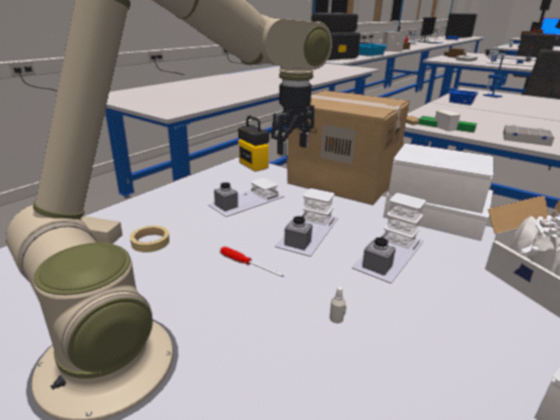

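View pics/side0.png

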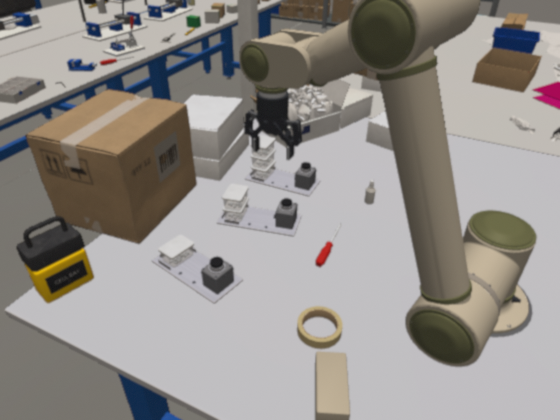

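The keys sit at about (226,187), (298,220) and (379,243) in the scene view, and at (217,264), (287,205) and (306,168) in the side view. I'll enlarge the scene view to check the stack counts, and measure the black tops.

```bash
cat > h.py <<'E'
import numpy as np,cv2
def ray(m,u,v,z):
    f=210/np.tan(np.radians(float(m["fovy"]))/2); T=m["T"]
    r=T[:3,:3]@np.array([(u-m["cx"])/f,(v-m["cy"])/f,1]); o=T[:3,3]
    return o+r*(z-o[2])/r[2]
def blobs(p,box,thr):
    x0,y0,x1,y1=box; g=p[y0:y1,x0:x1].max(2)
    n,l,s,c=cv2.connectedComponentsWithStats((g<thr).astype(np.uint8))
    return [(s[i][:4]+[x0,y0,0,0],s[i][4],c[i]+[x0,y0]) for i in range(1,n) if s[i][4]>15]
E
python3 - <<'E'
from h import *
for n,bs in(("scene",[(212,176,245,212),(284,210,315,250),(362,232,396,275)]),("side",[(200,252,236,292),(272,196,302,230),(293,160,320,190)])):
    m=np.load(f"pics/{n}0.npz"); p=m["p"]
    for b in bs:
        for s,a,c in blobs(p,b,40): print(n,s,a,c.round(1),ray(m,*c,.083).round(4))
a=np.load("pics/scene0.npz")["p"][170:280,200:430,::-1]; b=np.load("pics/side0.npz")["p"][130:295,145:325,::-1]
cv2.imwrite("pics/z1.png",np.hstack([cv2.resize(a,None,fx=2,fy=2,interpolation=2)[:220], np.zeros((220,4,3),np.uint8), cv2.resize(b,(240,220),interpolation=2)]))
E
```

```text
scene [222 184   7   4] 22 [224.9 185.4] [0.5554 0.2394 0.083 ]
scene [294 218   9   5] 33 [298.6 220.2] [ 0.5153 -0.0511  0.083 ]
scene [375 239  11   7] 43 [380.2 242.4] [ 0.5456 -0.2552  0.083 ]
side [212 258  10   9] 71 [216.4 262.4] [0.5606 0.2605 0.083 ]
side [283 200   8   6] 39 [286.4 202.5] [ 0.5197 -0.0298  0.083 ]
side [303 164   6   4] 22 [305.5 165.6] [ 0.5526 -0.2357  0.083 ]
```

View pics/z1.png

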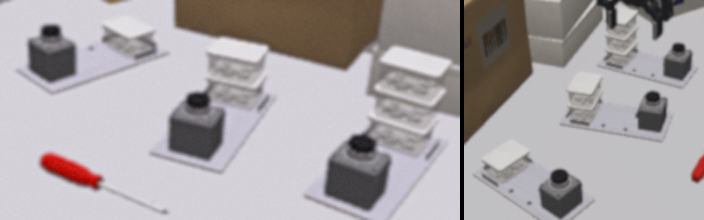

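The stack counts are confirmed: left is one, middle two, right three. The midpoints of the two views put the keys near (0.558,0.250), (0.518,-0.040) and (0.549,-0.245). I'll close the fingers, go above key one and check from the wrist camera.

Emit:
servo_tool --steps '[{"ty":4,"claw":0},{"ty":4,"claw":0},{"ty":4,"claw":0},{"ty":4,"claw":0},{"ty":4,"claw":0},{"ty":4,"tx":0.5,"claw":0},{"claw":0},{"claw":0}]' --newtons 20

```text
invalid input at $.steps[0]: expected keys tx, ty, tz, yaw, claw
```

```bash
cat > w.py <<'E'
from rig import env
from h import *
import sys
o=env.observe(); m=env.camera_model("wrist"); p,d=env.get_image("wrist"); n=sys.argv[1]
cv2.imwrite(f"pics/{n}.png",p[:,:,::-1]); np.savez(f"pics/{n}.npz",p=p,d=d,**m)
print(o["time_s"],o["position"].round(4) if hasattr(o["position"],"round") else o["position"],o["grip_width"],np.round(o["ft_force"],2)); print(np.round(o["tool_rot"],2).tolist(),np.round(m["T"],3).tolist())
E
python3 w.py w1
```

```text
0.1 [5.498e-01 1.000e-04 2.498e-01] 0.08527559919103014 [ 0.24 -0.51  0.74]
[[-0.0, 1.0, -0.0], [1.0, 0.0, 0.0], [0.0, -0.0, -1.0]] [[1.0, 0.0, -0.001, 0.549], [-0.0, -0.956, -0.294, 0.075], [-0.001, 0.294, -0.956, 0.373], [0.0, 0.0, 0.0, 1.0]]
```

View pics/w1.png

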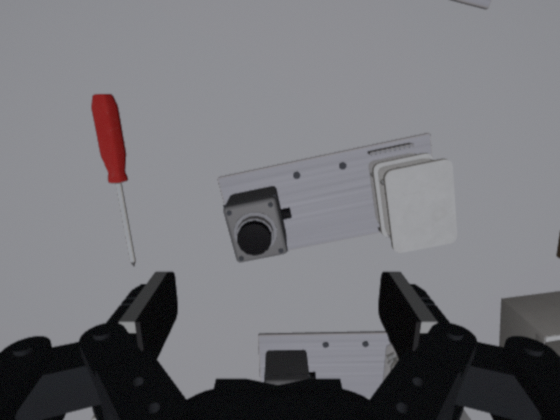

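The start pose shows key two as a disc at (255,237), clear of the fingers. The move was refused because every row needs all the keys, so I'll send it again complete.

Emit:
servo_tool --steps '[{"tx":0,"ty":4,"tz":0,"yaw":0,"claw":0},{"tx":0,"ty":4,"tz":0,"yaw":0,"claw":0},{"tx":0,"ty":4,"tz":0,"yaw":0,"claw":0},{"tx":0,"ty":4,"tz":0,"yaw":0,"claw":0},{"tx":0,"ty":4,"tz":0,"yaw":0,"claw":0},{"tx":0.5,"ty":2,"tz":0,"yaw":0,"claw":0},{"tx":0,"ty":0,"tz":0,"yaw":0,"claw":0},{"tx":0,"ty":0,"tz":0,"yaw":0,"claw":0},{"tx":0,"ty":0,"tz":0,"yaw":0,"claw":0}]' --newtons 20

```text
time_s: 1.05
position: [0.555, 0.219, 0.2502]
tool_rot: [[0.001, 1.0, -0.0], [1.0, -0.001, -0.0], [-0.0, -0.0, -1.0]]
ft_force: [0.1, 0.0, -0.3]
grip_width: -0.0
gripper_force: 0.0
```

```bash
python3 w.py w2
python3 - <<'E'
from h import *
m=np.load("pics/w1.npz")
for s,a,c in blobs(m["p"],(225,185,290,265),35): print(s,a,c.round(1),ray(m,*c,.083).round(4))
E
```

```text
1.05 [0.555  0.219  0.2502] -4.4381894532308524e-05 [ 0.07  0.03 -0.28]
[[0.0, 1.0, -0.0], [1.0, -0.0, -0.0], [-0.0, -0.0, -1.0]] [[1.0, -0.001, -0.001, 0.554], [-0.001, -0.956, -0.295, 0.294], [-0.0, 0.295, -0.956, 0.374], [0.0, 0.0, 0.0, 1.0]]
[280 209  10  10] 75 [284.6 213.2] [ 0.5548 -0.0172  0.083 ]
[238 221  33  33] 839 [254.  237.4] [ 0.5273 -0.04    0.083 ]
```

View pics/w2.png

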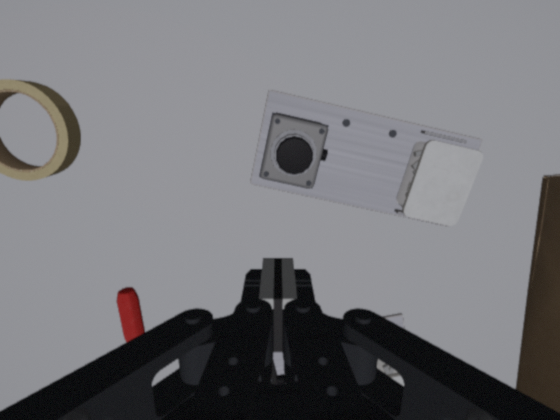

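Key one is a disc at (294,155), with one box and the closed fingers below it.

Run:
```python
from h import *
m=np.load("pics/w2.npz"); print(m["fovy"],m["cx"],m["cy"])
for s,a,c in blobs(m["p"],(262,120,328,190),35): print(s,a,c.round(1),ray(m,*c,.083).round(4),m["d"][int(c[1]),int(c[0])])
f=210/np.tan(np.radians(m["fovy"])/2)
for n in("w1","w2"):
  m=np.load(f"pics/{n}.npz"); u,v=((254,237) if n=="w1" else (294,155)); d=m["d"][v-3:v+4,u-3:u+4]; d=np.median(d)
  print(n,(m["T"]@np.array([(u-m["cx"])/f*d,(v-m["cy"])/f*d,d,1])).round(4))
```

```text
62.508545108445 277.5620543849621 210.26855265984582
[278 137  26  14] 41 [289.2 141.1] [0.5636 0.2641 0.083 ] 0.28766337
[322 150   5   9] 24 [323.7 154.2] [0.5926 0.2533 0.083 ] 0.3454543
[278 158  33  15] 170 [295.3 165.9] [0.569  0.2434 0.083 ] 0.2925006
w1 [ 0.5273 -0.0402  0.0817  1.    ]
w2 [0.5678 0.2525 0.0822 1.    ]
```

Emit:
servo_tool --steps '[{"tx":0.65,"ty":1.7,"tz":-3,"yaw":0,"claw":0},{"tx":0.65,"ty":1.65,"tz":-3,"yaw":0,"claw":0},{"tx":0,"ty":0,"tz":-3,"yaw":0,"claw":0},{"tx":0,"ty":0,"tz":-3,"yaw":0,"claw":0},{"tx":0,"ty":0,"tz":-1.3,"yaw":0,"claw":0},{"tx":0,"ty":0,"tz":0,"yaw":0,"claw":0},{"tx":0,"ty":0,"tz":0,"yaw":0,"claw":0}]'

```text
time_s: 1.8
position: [0.5687, 0.2532, 0.1187]
tool_rot: [[0.001, 1.0, 0.002], [1.0, -0.001, 0.0], [0.0, 0.002, -1.0]]
ft_force: [0.2, 0.7, 0.5]
grip_width: -0.0002
gripper_force: 0.0
```

```bash
python3 w.py w3
```

```text
1.8 [0.5687 0.2532 0.1187] -0.00017013118788219308 [0.15 0.66 0.55]
[[0.0, 1.0, 0.0], [1.0, -0.0, 0.0], [0.0, 0.0, -1.0]] [[1.0, -0.001, 0.002, 0.567], [-0.001, -0.956, -0.294, 0.328], [0.002, 0.294, -0.956, 0.242], [0.0, 0.0, 0.0, 1.0]]
```

View pics/w3.png

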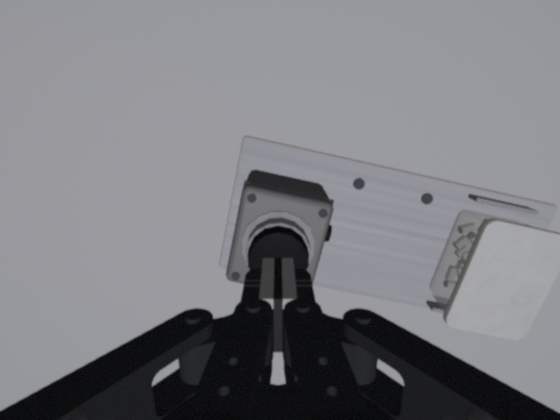

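The tips (278,260) are centred over the black top at about (278,248). I'll go down in small steps while watching the force.

Emit:
servo_tool --steps '[{"tx":0,"ty":0,"tz":-1.0,"yaw":0,"claw":0},{"tx":0,"ty":0,"tz":-0.6,"yaw":0,"claw":0},{"tx":0,"ty":0,"tz":-0.2,"yaw":0,"claw":0},{"tx":0,"ty":0,"tz":-0.2,"yaw":0,"claw":0},{"tx":0,"ty":0,"tz":0,"yaw":0,"claw":0},{"tx":0,"ty":0,"tz":0,"yaw":0,"claw":0}]'

```text
time_s: 2.45
position: [0.5679, 0.2535, 0.0973]
tool_rot: [[-0.0, 1.0, -0.0], [1.0, 0.0, -0.0], [-0.0, -0.0, -1.0]]
ft_force: [0.6, 0.7, -0.0]
grip_width: 0.0002
gripper_force: 0.0
```

Emit:
servo_tool --steps '[{"tx":0,"ty":0,"tz":-0.2,"yaw":0,"claw":0},{"tx":0,"ty":0,"tz":-0.2,"yaw":0,"claw":0},{"tx":0,"ty":0,"tz":0,"yaw":0,"claw":0},{"tx":0,"ty":0,"tz":0,"yaw":0,"claw":0}]'

```text
time_s: 2.85
position: [0.5681, 0.2536, 0.0936]
tool_rot: [[0.0, 1.0, 0.0], [1.0, -0.0, 0.0], [0.0, 0.0, -1.0]]
ft_force: [-1.0, 0.9, 3.7]
grip_width: 0.0001
gripper_force: 1.7
```

Emit:
servo_tool --steps '[{"tx":0,"ty":0,"tz":-0.1,"yaw":0,"claw":0},{"tx":0,"ty":0,"tz":-0.1,"yaw":0,"claw":0},{"tx":0,"ty":0,"tz":0,"yaw":0,"claw":0},{"tx":0,"ty":0,"tz":0,"yaw":0,"claw":0}]'

```text
time_s: 3.25
position: [0.5681, 0.2536, 0.0916]
tool_rot: [[-0.0, 1.0, 0.0], [1.0, 0.0, 0.0], [0.0, 0.0, -1.0]]
ft_force: [-0.8, 0.9, 5.0]
grip_width: 0.0001
gripper_force: 2.7
```

The force is rising along the spring (3.7 N, then 5.0 N over 2 mm), so the key is fully down. I'll lift and check its height by depth.

Emit:
servo_tool --steps '[{"tx":0,"ty":0,"tz":1,"yaw":0,"claw":0},{"tx":0,"ty":0,"tz":3,"yaw":0,"claw":0},{"tx":0,"ty":0,"tz":4,"yaw":0,"claw":0},{"tx":0,"ty":-2,"tz":4,"yaw":0,"claw":0},{"tx":0,"ty":-1.4,"tz":4,"yaw":0,"claw":0},{"tx":0,"ty":0,"tz":0,"yaw":0,"claw":0},{"tx":0,"ty":0,"tz":0,"yaw":0,"claw":0}]'

```text
time_s: 3.95
position: [0.5679, 0.2192, 0.2519]
tool_rot: [[0.001, 1.0, 0.001], [1.0, -0.001, 0.0], [0.0, 0.001, -1.0]]
ft_force: [-0.1, 0.5, 0.0]
grip_width: -0.0004
gripper_force: 0.0
```

```bash
cat > k.py <<'E'
from h import *
import sys
m=np.load(f"pics/{sys.argv[1]}.npz"); X,Y=map(float,sys.argv[2:4])
f=210/np.tan(np.radians(m["fovy"])/2); T=m["T"]; d=m["d"]
v,u=np.mgrid[:420,:560]; P=np.stack([(u-m["cx"])/f*d,(v-m["cy"])/f*d,d],-1)@T[:3,:3].T+T[:3,3]
s=(np.hypot(P[...,0]-X,P[...,1]-Y)<.03)&(d>0)&(m["p"].max(2)<45)&(P[...,2]>.066)&(P[...,2]<.1)
(cx,cy),r=cv2.minEnclosingCircle(np.argwhere(s)[:,::-1].astype(np.float32))
print("z med",np.median(P[s][:,2]),"centre",P[s][:,:2].mean(0),"n",s.sum(),"circle",cx,cy,r)
E
python3 w.py w4; python3 k.py w4 .568 .2525; python3 k.py w1 .527 -.04; python3 k.py w2 .568 .2525
```

```text
3.95 [0.5679 0.2192 0.2519] -0.0003637516986728723 [-0.13  0.49  0.02]
[[0.0, 1.0, 0.0], [1.0, -0.0, 0.0], [0.0, 0.0, -1.0]] [[1.0, -0.001, 0.001, 0.567], [-0.001, -0.956, -0.294, 0.294], [0.001, 0.294, -0.956, 0.375], [0.0, 0.0, 0.0, 1.0]]
z med 0.07468301795991969 centre [0.56788857 0.25251657] n 928 circle 278.4019470214844 153.75489807128906 17.407163619995117
z med 0.08169666062133885 centre [ 0.52731884 -0.04080258] n 869 circle 254.15196228027344 237.5566864013672 16.79405403137207
z med 0.08206113354080363 centre [0.56762355 0.2525776 ] n 981 circle 293.9339599609375 154.78302001953125 17.887971878051758
```

Key one dropped from 82.1 to 74.7 mm, so it is down. Next is key two, at (0.5273,-0.0405).

Emit:
servo_tool --steps '[{"tx":-0.65,"ty":-4,"tz":0,"yaw":0,"claw":0},{"tx":-0.65,"ty":-4,"tz":0,"yaw":0,"claw":0},{"tx":-0.65,"ty":-4,"tz":0,"yaw":0,"claw":0},{"tx":-0.65,"ty":-4,"tz":0,"yaw":0,"claw":0},{"tx":-0.65,"ty":-4,"tz":0,"yaw":0,"claw":0},{"tx":-0.8,"ty":-4,"tz":0,"yaw":0,"claw":0},{"tx":0,"ty":-1.95,"tz":0,"yaw":0,"claw":0},{"tx":0,"ty":0,"tz":0,"yaw":0,"claw":0},{"tx":0,"ty":0,"tz":-3,"yaw":0,"claw":0},{"tx":0,"ty":0,"tz":-4,"yaw":0,"claw":0},{"tx":0,"ty":0,"tz":-4,"yaw":0,"claw":0},{"tx":0,"ty":0,"tz":-2.5,"yaw":0,"claw":0},{"tx":0,"ty":0,"tz":-1,"yaw":0,"claw":0},{"tx":0,"ty":0,"tz":0,"yaw":0,"claw":0},{"tx":0,"ty":0,"tz":0,"yaw":0,"claw":0}]'

```text
time_s: 5.5
position: [0.528, -0.0396, 0.1072]
tool_rot: [[-0.001, 1.0, 0.001], [1.0, 0.001, -0.0], [-0.0, 0.001, -1.0]]
ft_force: [-0.7, 0.5, 0.7]
grip_width: 0.0003
gripper_force: 0.0
```

Emit:
servo_tool --steps '[{"tx":0,"ty":0,"tz":-0.3,"yaw":0,"claw":0},{"tx":0,"ty":0,"tz":-0.2,"yaw":0,"claw":0},{"tx":0,"ty":0,"tz":-0.2,"yaw":0,"claw":0},{"tx":0,"ty":0,"tz":-0.2,"yaw":0,"claw":0},{"tx":0,"ty":0,"tz":-0.2,"yaw":0,"claw":0},{"tx":0,"ty":0,"tz":-0.2,"yaw":0,"claw":0},{"tx":0,"ty":0,"tz":-0.1,"yaw":0,"claw":0},{"tx":0,"ty":0,"tz":0,"yaw":0,"claw":0},{"tx":0,"ty":0,"tz":0,"yaw":0,"claw":0}]'

```text
time_s: 6.4
position: [0.5277, -0.0401, 0.0926]
tool_rot: [[0.0, 1.0, 0.001], [1.0, -0.0, -0.0], [-0.0, 0.001, -1.0]]
ft_force: [1.7, 0.6, 4.3]
grip_width: 0.0002
gripper_force: 2.2
```

Emit:
servo_tool --steps '[{"tx":0,"ty":0,"tz":-0.1,"yaw":0,"claw":0},{"tx":0,"ty":0,"tz":0,"yaw":0,"claw":0},{"tx":0,"ty":0,"tz":1,"yaw":0,"claw":0},{"tx":0,"ty":0,"tz":3,"yaw":0,"claw":0},{"tx":0,"ty":0,"tz":4,"yaw":0,"claw":0},{"tx":0,"ty":-2,"tz":4,"yaw":0,"claw":0},{"tx":0,"ty":-1.4,"tz":4,"yaw":0,"claw":0},{"tx":0,"ty":0,"tz":0,"yaw":0,"claw":0},{"tx":0,"ty":0,"tz":0,"yaw":0,"claw":0}]'

```text
time_s: 7.3
position: [0.527, -0.0741, 0.2516]
tool_rot: [[0.001, 1.0, -0.0], [1.0, -0.001, -0.0], [-0.0, -0.0, -1.0]]
ft_force: [-0.5, -0.7, -1.3]
grip_width: 0.0003
gripper_force: 0.0
```

```bash
python3 w.py w5; python3 k.py w5 .5275 -.0405
```

```text
7.3 [ 0.527  -0.0741  0.2516] 0.0003117309435443373 [-0.48 -0.7  -1.31]
[[0.0, 1.0, -0.0], [1.0, -0.0, -0.0], [-0.0, -0.0, -1.0]] [[1.0, -0.001, -0.0, 0.526], [-0.001, -0.956, -0.295, 0.001], [0.0, 0.295, -0.956, 0.375], [0.0, 0.0, 0.0, 1.0]]
z med 0.07474455964586907 centre [ 0.52680211 -0.04206365] n 915 circle 278.45355224609375 155.08055114746094 17.327320098876953
```

Emit:
servo_tool --steps '[{"tx":0.6,"ty":-4,"tz":0,"yaw":0,"claw":0},{"tx":0.6,"ty":-4,"tz":0,"yaw":0,"claw":0},{"tx":0.6,"ty":-4,"tz":0,"yaw":0,"claw":0},{"tx":0.6,"ty":-4,"tz":0,"yaw":0,"claw":0},{"tx":0.8,"ty":-4,"tz":0,"yaw":0,"claw":0},{"tx":0,"ty":0,"tz":0,"yaw":0,"claw":0},{"tx":0,"ty":0,"tz":0,"yaw":0,"claw":0}]'

```text
time_s: 8.05
position: [0.5591, -0.2739, 0.2493]
tool_rot: [[0.001, 1.0, -0.003], [1.0, -0.001, 0.003], [0.003, -0.003, -1.0]]
ft_force: [1.4, 0.9, -0.1]
grip_width: 0.0003
gripper_force: 0.0
```

```bash
python3 w.py w6; python3 k.py w6 .559 -.2455
```

```text
8.05 [ 0.5591 -0.2739  0.2493] 0.0002660032965120501 [ 1.37  0.93 -0.08]
[[0.0, 1.0, -0.0], [1.0, -0.0, 0.0], [0.0, -0.0, -1.0]] [[1.0, 0.0, -0.003, 0.558], [-0.001, -0.956, -0.292, -0.199], [-0.003, 0.292, -0.956, 0.373], [0.0, 0.0, 0.0, 1.0]]
z med 0.08227410792429543 centre [ 0.55930308 -0.24991447] n 970 circle 279.5 167.0 17.86766815185547
```

View pics/w6.png

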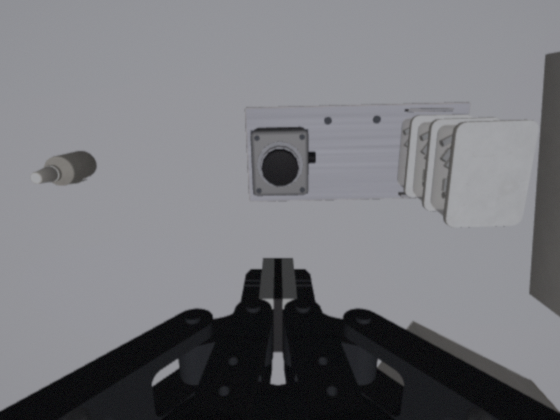

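Key two is down (74.7 mm). The view shows the stack of three, with its key as a disc at (280,167), which is (0.559,-0.2495) at 82.3 mm.

Emit:
servo_tool --steps '[{"tx":0,"ty":1.2,"tz":-2,"yaw":0,"claw":0},{"tx":0,"ty":1.2,"tz":-3,"yaw":0,"claw":0},{"tx":0,"ty":0,"tz":-4,"yaw":0,"claw":0},{"tx":0,"ty":0,"tz":-3,"yaw":0,"claw":0},{"tx":0,"ty":0,"tz":-1.5,"yaw":0,"claw":0},{"tx":0,"ty":0,"tz":-0.8,"yaw":0,"claw":0},{"tx":0,"ty":0,"tz":0,"yaw":0,"claw":0},{"tx":0,"ty":0,"tz":0,"yaw":0,"claw":0}]'

```text
time_s: 8.9
position: [0.5598, -0.2497, 0.1093]
tool_rot: [[-0.001, 1.0, 0.001], [1.0, 0.001, -0.001], [-0.001, 0.001, -1.0]]
ft_force: [0.0, 0.2, -0.3]
grip_width: -0.0004
gripper_force: 0.0
```

Emit:
servo_tool --steps '[{"tx":0,"ty":0,"tz":-0.5,"yaw":0,"claw":0},{"tx":0,"ty":0,"tz":-0.2,"yaw":0,"claw":0},{"tx":0,"ty":0,"tz":-0.2,"yaw":0,"claw":0},{"tx":0,"ty":0,"tz":-0.2,"yaw":0,"claw":0},{"tx":0,"ty":0,"tz":-0.2,"yaw":0,"claw":0},{"tx":0,"ty":0,"tz":-0.2,"yaw":0,"claw":0},{"tx":0,"ty":0,"tz":-0.1,"yaw":0,"claw":0},{"tx":0,"ty":0,"tz":-0.1,"yaw":0,"claw":0},{"tx":0,"ty":0,"tz":0,"yaw":0,"claw":0},{"tx":0,"ty":0,"tz":0,"yaw":0,"claw":0}]'

```text
time_s: 9.9
position: [0.5596, -0.25, 0.0916]
tool_rot: [[-0.0, 1.0, 0.0], [1.0, 0.0, -0.0], [-0.0, 0.0, -1.0]]
ft_force: [0.4, 1.7, 5.1]
grip_width: 0.0001
gripper_force: 2.7
```

Emit:
servo_tool --steps '[{"tx":0,"ty":0,"tz":1,"yaw":0,"claw":0},{"tx":0,"ty":0,"tz":3,"yaw":0,"claw":0},{"tx":0,"ty":0,"tz":4,"yaw":0,"claw":0},{"tx":0,"ty":-1.4,"tz":4,"yaw":0,"claw":0},{"tx":0,"ty":-1,"tz":4,"yaw":0,"claw":0},{"tx":0,"ty":0,"tz":0,"yaw":0,"claw":0},{"tx":0,"ty":0,"tz":0,"yaw":0,"claw":0}]'

```text
time_s: 10.6
position: [0.5593, -0.2742, 0.2519]
tool_rot: [[0.0, 1.0, 0.001], [1.0, -0.0, -0.001], [-0.001, 0.001, -1.0]]
ft_force: [-0.8, 0.7, -0.7]
grip_width: 0.0001
gripper_force: 0.0
```

```bash
python3 w.py w7; python3 k.py w7 .559 -.2495
python3 - <<'E'
from rig import env
import cv2
p,d=env.get_image("scene"); cv2.imwrite("pics/scene1.png",p[:,:,::-1])
E
```

```text
10.6 [ 0.5593 -0.2742  0.2519] 0.00010848504232646253 [-0.77  0.7  -0.65]
[[0.0, 1.0, 0.0], [1.0, -0.0, -0.0], [-0.0, 0.0, -1.0]] [[1.0, -0.001, 0.001, 0.558], [-0.0, -0.955, -0.295, -0.199], [0.001, 0.295, -0.955, 0.375], [0.0, 0.0, 0.0, 1.0]]
z med 0.07469472336749794 centre [ 0.5593496  -0.24985058] n 905 circle 278.5 163.85293579101562 17.212648391723633
```

View pics/scene1.png

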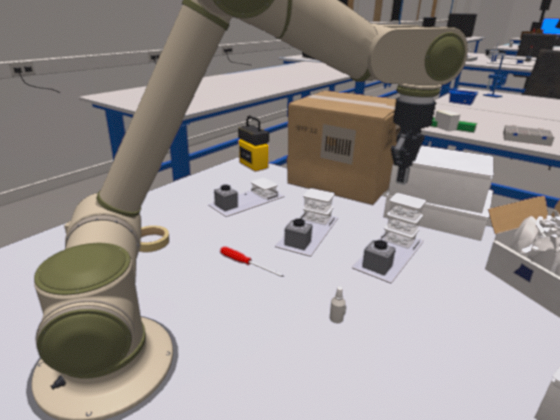

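All three keys are down at 74.7 mm. The boxes and the screwdriver (235,255), bottle (338,305) and tape (150,238) have not moved, and the arm is clear.

```bash
python3 -c "
from rig import env
print(env.close_job())"
```

```text
the job is handed in; nothing more can be done
None
```

I pressed the three keys in order (one, two, three) with about 5 N each; all are fully down, the boxes and loose items look unmoved, and the job is handed in.

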